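# Slide the drone's battery sled home

## Robot

A 7-joint arm with a two-finger parallel gripper is mounted at the origin on the work surface. World frame = base frame: x ahead of the robot, y to its left, z up, the work surface at z = 0. Lengths are in mm, angles in rad, forces in N, time in s.
With the tool pointing down it reaches from about 425 to 875 mm from the base axis. Payload 4.7 kg.
Tool frame: the origin (TCP) lies at the very end of the fingers, on their centre line; the grasp point (between the pads) lies 19 mm behind it; z points along the fingers, y is the line along which they close (so a half turn about z gives the same grasp; the last joint's range is limited). The gripper opens to 85 mm and grips with 20 to 120 N. Pads are 22 mm wide; open, the fingers measure 114 mm over their backs; the gripper's body (76 mm by 85 mm) begins 54 mm behind the grasp point. The pads swing forward as they close: fully open they stand 13 mm farther back than shut.
Start: joints at [-1.234, 0.321, -0.07, 1.45, 0.023, 1.371, -0.057], TCP at [206.222, 616.439, 231.349] pointing down, gripper open.
Joint ranges: [-2.86, 2.86], [-0.3, 2.09], [-1.38, 1.24], [0.06, 2.45], [-1.56, 4.7], [0.09, 2.05], [-2.69, 2.69]. Speed limits (rad/s): [2.57, 2.57, 3.14, 3.14, 3.14, 3.14, 3.14].

## Interface

Orientations are given as a 3x3 rotation matrix whose columns are the frame's x, y, z axes.
In Python, from station import manip gives the robot as it stands. The module is installed in compiled form; this text tells all that it offers.
- The arm moves only by the tool arm_command, never from a script. Its argument "increments" is a list of rows, each an object with "offset": the shift along the world's x, y, z normalised to -1 to 1, where 1 is 3 cm, a list of three; "angular": the turn, a rotation vector about the world's x, y, z normalised to -1 to 1, where 1 is 0.08 rad, a list of three; "gripper": the opening, from 0 (shut) to 1 (fully open). In form: [{"offset": [x, y, z], "angular": [rx, ry, rz], "gripper": gripper}, ...]. A call has 1 to 12 rows; each row shifts and turns the commanded pose from where the row before left it; what a row does not reach is not made up. A row lasts 1/10 s, in which the tool goes at most 50 mm and 8.59 degrees, less where a joint would pass 70% of its speed; a pose out of reach is approached as far as the arm can. A call with a number of a shift or a turn outside -1 to 1 is refused whole. A call with a gripper value outside its range is refused whole. The fingers move at their own pace and stop on an object; "force" is the grip in N (left out, the last holds). Time passes only in rows, so rows that do not move let the fingers close. It gives the time, the measured TCP pose, the force, the opening and the grip force at its end, in the units of the state.
- manip.read_state(): the state, without advancing time (a new reading comes with each control period).
- manip.snapshot(name): name is "scene" or "side" or "wrist"; returns a dict with "pixels" (400x640x3 uint8, red, green, blue), "range_z" (400x640 float32, mm along the optical axis (not along the pixel's ray), 0 where there is no reading), "intrinsics" (3x3 intrinsics, pixels), "R" (3x3) and "t" (3): a world point X has camera coordinates R X + t. Camera axes: x right, y down, z forward; pixel columns grow to the right and rows downward; lengths in mm; the calibration is good to about 2 mm. A picture is of the moment at which its call begins.
- manip.sign_off(): hands the job in; it is judged then, once.
The state is a dict: "time_s": time; "joint_pos": joint angles; "qd": joint speeds; "tau": joint torques, N m; "tcp_pos": TCP position; "ee_rot": TCP orientation; "ft_force": force on the tool from outside, world axes, zero at the start; "ft_torque": the same for the moment, N m; "finger_gap": opening from 0.0 (shut) to 1.0 (fully open); "finger_force": force on a finger pad.
Only numpy, scipy, OpenCV 4.12 (cv2) and the standard library are available. Lean on these libraries where they do the work, as an engineer would, in place of code of your own. Each camera call takes 0.05 s, during which the arm holds its last target. There are 200 camera calls.

## Task

Press the red lock button on the drone's battery sled and, keeping it pressed all the way, push the sled along its rails up against the yellow end stop; only there let go, so that the button springs back up and locks the sled. Nothing needs gripping or lifting: leave the spare battery, screw jar, screwdriver and handset where they are.

Things in the scene. Friction and masses are not known exactly. Their poses are not given: they have to be found in the camera images.
- drone: Black quadcopter fixed to a dark 300 x 220 x 8 mm board; it cannot move. Origin: middle of the board's underside, on the table. Own +x points to its nose (orange clamps, yellow end stop; tail clamps blue), +z up. Motors at x, y = +-130 mm, tops 141 mm high. Top plate 300 x 90 mm, upper face 122 mm high, with two aluminium rails along x that carry the battery sled.
- button_top (a point): Middle of the upper face of the red lock button (a pad 36 mm along the drone's x, 40 mm along its y), 150 mm above the table when up; moves with button and sled. The button sits at the tail end of the sled and stands 8.5 mm proud of its black 42 x 50 mm housing. The space above and behind it is free.
- battery_back (a point): Middle of the rear face of the grey battery fixed on the sled (106 long x 40 wide x 32 mm high, top at 167.5 mm height), 24 mm ahead of the button's middle along the drone's +x. It rises 17.5 mm above the button: a finger on the button may push against it, or drag the sled by the pressed button alone.
- lock_button (a joint): Press depth of the button (m), straight down: about 0 up (locked), 0.006 fully down. Sprung: starts to move at about 4 N, fully down at about 8 N, comes back up by itself. Up, its latch sits in a toothed rack (9 mm pitch) under the sled and the sled cannot move (1 mm of play); pressed by over 2 mm (4 to 6 mm is sure) the sled is free; let go, it locks in the next slot, at the stop too.
- sled (a joint): Travel of the sled along the drone's +x (m): 0 at the start, locked at the rear end of its travel, 0.090 against the yellow end stop. Unlocked it slides with about 2 N of drag and stays where it is left.
- stop_face (a point): Middle of the rear face of the yellow end stop (16 x 70 x 30 mm) on the drone's top plate, 137 mm above the table. The sled's front edge, 136 mm ahead of the button's middle along the drone's x, meets it at the end of the travel.
- spare_battery: Loose blue battery, 106 x 40 x 32 mm, lying on the table beside the drone; origin: middle of its underside, own x along its length. To be left alone.
- screw_jar: Small glass jar with yellow cap, 48 mm diameter, 60 mm high, standing on the table beside the drone; origin: middle of its underside. To be left alone.
- driver: Orange-handled screwdriver, 170 mm long, lying on the table to the robot's right; origin: underside, mid length, own x along it. To be left alone.
- handset: Grey handheld control unit with screen and orange ends, 100 x 190 mm, 49 mm high over its sticks, lying on the table to the robot's left; origin: middle of its underside. To be left alone.

How it is judged:
By the outcome, as a careful person would: the job done as asked, in the order asked, and still so for the second after the job is handed in, with the robot touching nothing.
It also fails if it takes over 35 s, if anything falls off the work surface, if the arm or the gripper's body presses on something with over 40 N, if the wrist force passes 120 N, or if a joint passes its speed limit or range.

## Working session

There is one attempt and no reset: what is moved stays moved. The work goes in short steps, Python scripts to look and compute and a tool call to move; the robot and the scene stay as the last step left them, time stands still between calls to the robot, and variables do not carry over. Pictures are saved under pics/ and viewed, at most 10 in all, crops included, and the job is handed in when it is done.

Besides the shell and the picture viewer there is one more tool, called after ">>>" as a command line: name --argument value ..., lists and objects as JSON in quotes. arm_command: Moves the arm, as the interface text tells. Scaled input: -1 to 1 covers 3 cm each way for a shift and 0.08 rad each way for a turn. Its arguments: {"type":"object","properties":{"increments":{"type":"array","items":{"type":"object","properties":{"offset":{"type":"array","items":{"type":"number","minimum":-1,"maximum":1}},"angular":{"type":"array","items":{"type":"number","minimum":-1,"maximum":1}},"gripper":{"type":"number"}}}},"force":{"type":"number"}},"required":["increments"]}

```bash
mkdir -p pics; cat > h.py <<'E'
import numpy as np, cv2
from station import manip
def snap(n):
    s=manip.snapshot(n); return s
def cloud(s):
    K,R,t=np.array(s['intrinsics']),np.array(s['R']),np.array(s['t'])
    z=s['range_z']; v,u=np.indices(z.shape)
    c=np.stack([(u-K[0,2])/K[0,0]*z,(v-K[1,2])/K[1,1]*z,z],-1)
    return (c-t)@R
def save(s,f): cv2.imwrite('pics/'+f,s['pixels'][...,::-1])
E
python3 - <<'E'
from h import *
for n in('scene','side'):
    s=snap(n); save(s,n+'1.png'); P=cloud(s); np.savez(n+'1.npz',P=P,**s)
    hsv=cv2.cvtColor(s['pixels'],cv2.COLOR_RGB2HSV)
    H,S,V=hsv[...,0],hsv[...,1],hsv[...,2]; ok=(s['range_z']>0)
    for nm,m in dict(red=((H<5)|(H>174))&(S>150)&(V>70),yellow=(H>20)&(H<34)&(S>130)&(V>90),orange=(H>6)&(H<18)&(S>150)&(V>90),blue=(H>98)&(H<125)&(S>120)&(V>60)).items():
        k,l,st,c=cv2.connectedComponentsWithStats((m&ok).astype('uint8'))
        for i in range(1,k):
            if st[i,4]>40:
                p=P[l==i]; print(n,nm,c[i].round(),st[i,4],np.median(p,0).round(1),np.percentile(p,[3,97],0).round().tolist())
E
```

```text
scene red [277. 173.] 102 [608.1 -92.2 148.6] [[590.0, -111.0, 145.0], [626.0, -73.0, 153.0]]
scene yellow [350. 196.] 96 [468.2  96.2 150.9] [[441.0, 74.0, 147.0], [493.0, 115.0, 154.0]]
scene yellow [269. 240.] 123 [713.2  59.3  58.6] [[698.0, 41.0, 56.0], [730.0, 76.0, 62.0]]
scene orange [292. 132.] 86 [ 402.2 -391.8   20.2] [[366.0, -403.0, 12.0], [438.0, -381.0, 26.0]]
scene orange [301. 175.] 64 [558.3 -33.  166.7] [[544.0, -47.0, 164.0], [572.0, -18.0, 171.0]]
scene orange [317. 212.] 47 [563.2  75.1 110.7] [[542.0, 55.0, 90.0], [573.0, 82.0, 117.0]]
scene blue [323. 174.] 158 [ 420.2 -126.3   30.2] [[390.0, -156.0, 25.0], [447.0, -99.0, 35.0]]
scene blue [277. 199.] 50 [640.  -26.1 111. ] [[605.0, -131.0, 7.0], [650.0, -17.0, 116.0]]
side red [357. 212.] 96 [602.7 -98.2 147.7] [[583.0, -120.0, 144.0], [624.0, -79.0, 151.0]]
side yellow [289. 193.] 59 [463.   88.6 149.9] [[436.0, 68.0, 146.0], [489.0, 111.0, 153.0]]
side yellow [363. 203.] 72 [711.7  53.5  57.7] [[693.0, 35.0, 0.0], [759.0, 152.0, 61.0]]
side orange [256. 179.] 84 [458.9 442.6  16. ] [[415.0, 431.0, 6.0], [50
[... 177 characters left out ...]
9.0], [465.0, -6.0, 116.0]]
side orange [506. 309.] 62 [ 765.2 -557.    98.4] [[693.0, -581.0, 96.0], [844.0, -533.0, 102.0]]
side orange [551. 323.] 72 [ 831.8 -634.3   98.4] [[725.0, -667.0, 95.0], [919.0, -607.0, 102.0]]
side orange [341. 339.] 294 [ 395.6 -408.9   20.4] [[357.0, -419.0, 11.0], [435.0, -393.0, 26.0]]
side blue [319. 140.] 639 [821.9 651.   17.4] [[726.0, 537.0, -1.0], [908.0, 774.0, 39.0]]
side blue [337. 232.] 41 [ 530.4 -116.1  110.1] [[522.0, -123.0, 102.0], [543.0, -103.0, 115.0]]
side blue [349. 254.] 42 [ 515.8 -216.5  105.8] [[503.0, -224.0, 95.0], [540.0, -193.0, 109.0]]
side blue [305. 271.] 322 [ 414.8 -141.5   28.9] [[382.0, -170.0, 8.0], [448.0, -110.0, 34.0]]
```

View pics/scene1.png

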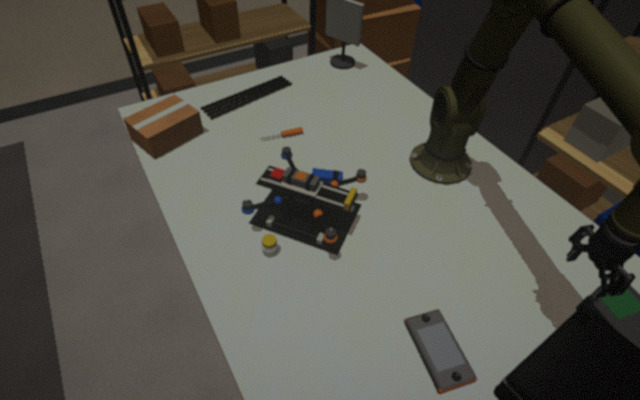

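View pics/side1.png

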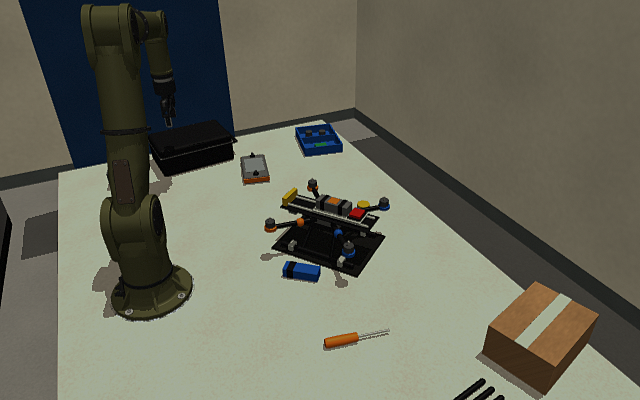

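The scene view shows the drone with the red button at (277,173) and the yellow stop at (350,196). In the side view they are at (357,212) and (289,193). The rails run along roughly (-0.6, 0.8) in world x, y. Next I'll refine the positions and check the tool yaw.

```bash
python3 - <<'E'
from h import *
st=manip.read_state(); print(st['time_s'],st['tcp_pos'],np.round(st['ee_rot'],3).tolist(),st['finger_gap'])
# rays onto height planes: button top z=150, stop top z=152
for n in('scene','side'):
    s=np.load(n+'1.npz'); K,R,t=s['intrinsics'],s['R'],s['t']
    hsv=cv2.cvtColor(s['pixels'],cv2.COLOR_RGB2HSV);H,S,V=[hsv[...,i] for i in range(3)];P=s['P']
    for nm,m,z in(('btn',((H<5)|(H>174))&(S>150)&(V>70)&(abs(P[...,2]-150)<6),150),('stop',(H>20)&(H<34)&(S>130)&(V>90)&(abs(P[...,2]-152)<5),152)):
        m=m&(np.hypot(P[...,0]-535,P[...,1])<180)
        v,u=np.nonzero(m); d=np.stack([(u-K[0,2])/K[0,0],(v-K[1,2])/K[1,1],0*u+1],-1)@R
        c=-R.T@t; X=c+d*((z-c[2])/d[:,2])[:,None]
        r=cv2.minAreaRect(X[:,:2].astype('float32')); print(n,nm,len(u),r)
E
```

```text
0.1 [206.10507335 615.92235579 230.32232963] [[-0.948, 0.317, -0.0], [0.317, 0.948, -0.002], [-0.0, -0.002, -1.0]] 1.003718442044649
scene btn 101 ((608.0882568359375, -90.07424926757812), (38.45275115966797, 35.70610809326172), 35.81951904296875)
scene stop 91 ((467.1433410644531, 95.5105209350586), (68.57633972167969, 15.807111740112305), 37.54042053222656)
side btn 92 ((601.694091796875, -101.4937973022461), (40.065406799316406, 35.31610870361328), 35.8690185546875)
side stop 51 ((461.8428955078125, 85.0235595703125), (69.34609985351562, 15.255064010620117), 36.54985427856445)
```

>>> arm_command --increments '[{"offset":[0.55,-1,0],"angular":[0,0,0],"gripper":0},{"offset":[0.55,-1,0],"angular":[0,0,0],"gripper":0},{"offset":[0.55,-1,0],"angular":[0,0,0],"gripper":0},{"offset":[0.55,-1,0],"angular":[0,0,0],"gripper":0},{"offset":[0.55,-1,0],"angular":[0,0,0],"gripper":0},{"offset":[0.55,-1,0],"angular":[0,0,0],"gripper":0}]'

```text
time_s: 0.7
tcp_pos: [305.6, 434.9, 230.9]
ee_rot: [[-0.948, 0.317, -0.0], [0.317, 0.948, -0.001], [0.0, -0.001, -1.0]]
ft_force: [0.7, -0.3, 0.0]
finger_gap: -0.001
finger_force: 0.0
```

>>> arm_command --increments '[{"offset":[0.55,-1,0.1],"angular":[0,0,-0.5],"gripper":0},{"offset":[0.55,-1,0.1],"angular":[0,0,-0.5],"gripper":0},{"offset":[0.55,-1,0.1],"angular":[0,0,-0.5],"gripper":0},{"offset":[0.55,-1,0.1],"angular":[0,0,-0.5],"gripper":0},{"offset":[0.55,-1,0.1],"angular":[0,0,-0.5],"gripper":0},{"offset":[0.55,-1,0.1],"angular":[0,0,-0.5],"gripper":0},{"offset":[0.55,-1,0.1],"angular":[0,0,-0.5],"gripper":0},{"offset":[0.55,-1,0.1],"angular":[0,0,-0.5],"gripper":0},{"offset":[0.55,-1,0.1],"angular":[0,0,-0.5],"gripper":0},{"offset":[0.55,-1,0.1],"angular":[0,0,-0.5],"gripper":0},{"offset":[0.55,-1,0],"angular":[0,0,-0.5],"gripper":0},{"offset":[0.55,-1,0],"angular":[0,0,-0.5],"gripper":0}]'

```text
time_s: 1.9
tcp_pos: [503.5, 75.1, 261.2]
ee_rot: [[-0.694, 0.72, -0.0], [0.72, 0.694, 0.0], [0.0, 0.0, -1.0]]
ft_force: [-0.5, 0.2, 0.1]
finger_gap: 0.0
finger_force: 0.0
```

>>> arm_command --increments '[{"offset":[0.55,-1,0],"angular":[0,0,-0.4],"gripper":0},{"offset":[0.55,-1,0],"angular":[0,0,-0.4],"gripper":0},{"offset":[0.55,-1,0],"angular":[0,0,-0.4],"gripper":0},{"offset":[0.55,-1,0],"angular":[0,0,-0.4],"gripper":0},{"offset":[0.55,-1,0],"angular":[0,0,0],"gripper":0},{"offset":[0,0,0],"angular":[0,0,0],"gripper":0}]'

```text
time_s: 2.5
tcp_pos: [586.1, -79.5, 260.8]
ee_rot: [[-0.591, 0.807, -0.0], [0.807, 0.591, -0.004], [-0.003, -0.003, -1.0]]
ft_force: [-0.5, -0.5, -0.4]
finger_gap: 0.001
finger_force: 0.0
```

```bash
cat > m.py <<'E'
from h import *
import sys
tag=sys.argv[1]
st=manip.read_state(); print(st['time_s'],np.round(st['tcp_pos'],1),np.round(st['ee_rot'],3).tolist(),np.round(st['ft_force'],1),np.round(st['joint_pos'],2))
for n in sys.argv[2:]:
    s=snap(n); save(s,f'{n}{tag}.png'); P=cloud(s); K,R,t=[np.array(s[k]) for k in('intrinsics','R','t')]
    hsv=cv2.cvtColor(s['pixels'],cv2.COLOR_RGB2HSV);H,S,V=[hsv[...,i] for i in range(3)]
    for nm,m,z in(('btn',((H<5)|(H>174))&(S>150)&(V>60)&(abs(P[...,2]-148)<8),150),('stop',(H>20)&(H<34)&(S>130)&(V>90)&(abs(P[...,2]-152)<5),152)):
        m=m&(np.hypot(P[...,0]-535,P[...,1])<180)
        v,u=np.nonzero(m)
        if len(u)<15: print(n,nm,'few',len(u)); continue
        d=np.stack([(u-K[0,2])/K[0,0],(v-K[1,2])/K[1,1],0*u+1],-1)@R
        c=-R.T@t; X=c+d*((z-c[2])/d[:,2])[:,None]
        print(n,nm,len(u),np.round(np.median(P[m],0),1),cv2.minAreaRect(X[:,:2].astype('float32')),[int(u.mean()),int(v.mean())])
E
python3 m.py 2 wrist scene side
```

```text
2.5 [586.1 -79.5 260.8] [[-0.591, 0.807, -0.0], [0.807, 0.591, -0.004], [-0.003, -0.003, -1.0]] [-0.5 -0.5 -0.4] [-0.43  0.2   0.61  1.58 -0.11  1.4   0.82]
wrist btn 1702 [604.9 -94.7 149.5] ((605.2100830078125, -95.13480377197266), (39.420989990234375, 34.73768997192383), 36.325077056884766) [330, 224]
wrist stop few 0
scene btn 103 [608.3 -91.5 148.5] ((608.3408203125, -89.60250091552734), (39.70881652832031, 35.63064193725586), 34.45900344848633) [276, 173]
scene stop 95 [464.2  94.7 151.1] ((466.1861267089844, 94.86428833007812), (68.6214370727539, 15.948762893676758), 37.54043197631836) [350, 195]
side btn 110 [ 601.9 -101.   147. ] ((599.817138671875, -104.44227600097656), (46.562652587890625, 37.89516830444336), 35.8690185546875) [356, 212]
side stop 51 [462.9  87.1 149.8] ((461.9169616699219, 84.88929748535156), (66.48849487304688, 15.559051513671875), 36.54985809326172) [289, 192]
```

View pics/wrist2.png

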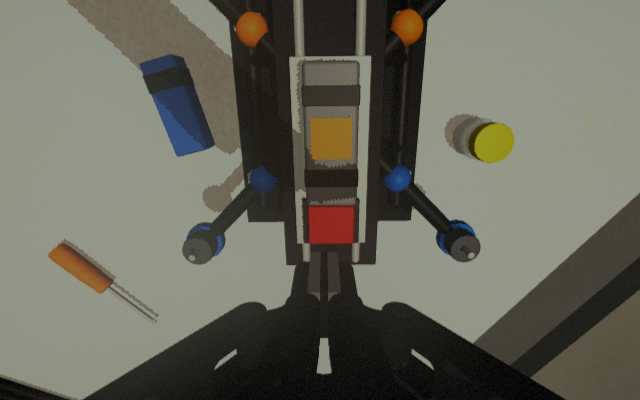

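The wrist view shows the button at (330,224), which works out to (605, -95). The tool is aligned with the rails and the sled's path is free. I'll descend slightly ahead of the button's middle.

>>> arm_command --increments '[{"offset":[0.54,-0.39,-0.3],"angular":[0,0,0],"gripper":0},{"offset":[0,0,-0.9],"angular":[0,0,0],"gripper":0},{"offset":[0,0,-0.9],"angular":[0,0,0],"gripper":0},{"offset":[0,0,-0.9],"angular":[0,0,0],"gripper":0},{"offset":[0,0,-0.3],"angular":[0,0,0],"gripper":0},{"offset":[0,0,0],"angular":[0,0,0],"gripper":0}]'

```text
time_s: 3.25
tcp_pos: [600.9, -83.6, 161.2]
ee_rot: [[-0.599, 0.801, -0.003], [0.801, 0.599, 0.001], [0.002, -0.002, -1.0]]
ft_force: [0.3, -0.1, 0.9]
finger_gap: 0.0
finger_force: 0.0
```

```bash
python3 m.py 3 wrist
```

```text
3.25 [600.9 -83.6 161.2] [[-0.599, 0.801, -0.003], [0.801, 0.599, 0.001], [0.002, -0.002, -1.0]] [ 0.3 -0.1  0.9] [-0.4   0.3   0.59  1.67 -0.18  1.22  0.88]
wrist btn 988 [592.5 -93.7 149.6] ((605.2555541992188, -94.96772766113281), (39.110477447509766, 32.464595794677734), 36.845924377441406) [304, 262]
wrist stop few 0
```

View pics/wrist3.png

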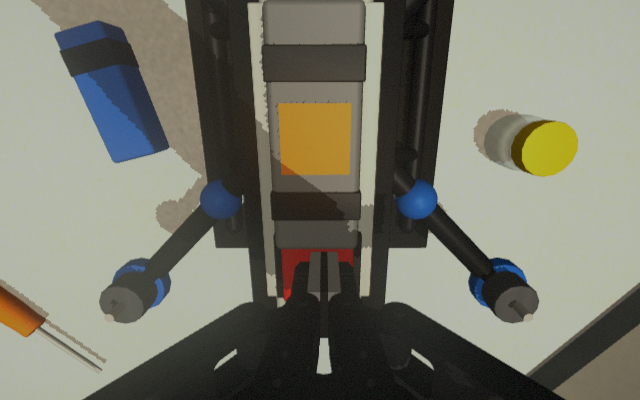

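The fingertips at (325,260) sit over the front half of the button, about 3 mm off to one side. I'll back off slightly and press.

>>> arm_command --increments '[{"offset":[0.04,-0.22,0],"angular":[0,0,0],"gripper":0},{"offset":[0,0,-0.2],"angular":[0,0,0],"gripper":0},{"offset":[0,0,-0.15],"angular":[0,0,0],"gripper":0},{"offset":[0,0,0],"angular":[0,0,0],"gripper":0}]'

```text
time_s: 3.7
tcp_pos: [602.7, -91.8, 151.3]
ee_rot: [[-0.597, 0.802, -0.001], [0.802, 0.597, 0.0], [0.001, -0.001, -1.0]]
ft_force: [0.6, -0.6, 0.4]
finger_gap: 0.001
finger_force: 0.0
```

Good position. Now press.

>>> arm_command --increments '[{"offset":[0,0,-0.1],"angular":[0,0,0],"gripper":0},{"offset":[0,0,-0.07],"angular":[0,0,0],"gripper":0},{"offset":[0,0,0],"angular":[0,0,0],"gripper":0},{"offset":[0,0,0],"angular":[0,0,0],"gripper":0}]'

```text
time_s: 4.1
tcp_pos: [603.3, -91.8, 147.5]
ee_rot: [[-0.597, 0.802, 0.001], [0.802, 0.597, 0.0], [-0.0, 0.001, -1.0]]
ft_force: [-1.4, -0.2, 6.2]
finger_gap: 0.004
finger_force: 2.7
```

>>> arm_command --increments '[{"offset":[0,0,-0.1],"angular":[0,0,0],"gripper":0},{"offset":[0,0,-0.04],"angular":[0,0,0],"gripper":0},{"offset":[0,0,0],"angular":[0,0,0],"gripper":0}]'

```text
time_s: 4.4
tcp_pos: [603.7, -92.2, 144.1]
ee_rot: [[-0.597, 0.802, 0.002], [0.802, 0.597, 0.0], [-0.001, 0.001, -1.0]]
ft_force: [-3.1, 0.1, 8.4]
finger_gap: -0.004
finger_force: 4.3
```

Fully down. Now a first short push.

>>> arm_command --increments '[{"offset":[0,0,-0.04],"angular":[0,0,0],"gripper":0},{"offset":[-0.06,0.08,0],"angular":[0,0,0],"gripper":0},{"offset":[-0.12,0.16,0],"angular":[0,0,0],"gripper":0},{"offset":[-0.12,0.16,0],"angular":[0,0,0],"gripper":0},{"offset":[-0.12,0.16,0],"angular":[0,0,0],"gripper":0}]'

```text
time_s: 4.9
tcp_pos: [592.4, -77.3, 144.1]
ee_rot: [[-0.596, 0.803, 0.006], [0.803, 0.596, -0.002], [-0.005, 0.003, -1.0]]
ft_force: [0.0, -2.6, 11.3]
finger_gap: -0.001
finger_force: 5.3
```

```bash
python3 m.py 4 wrist
```

```text
4.9 [592.4 -77.3 144.1] [[-0.596, 0.803, 0.006], [0.803, 0.596, -0.002], [-0.005, 0.003, -1.0]] [ 0.  -2.6 11.3] [-0.41  0.29  0.59  1.72 -0.17  1.17  0.86]
wrist btn 1006 [585.3 -77.9 143.6] ((592.6663208007812, -78.17056274414062), (37.577632904052734, 26.618614196777344), 37.229888916015625) [319, 265]
wrist stop few 0
```

View pics/wrist4.png

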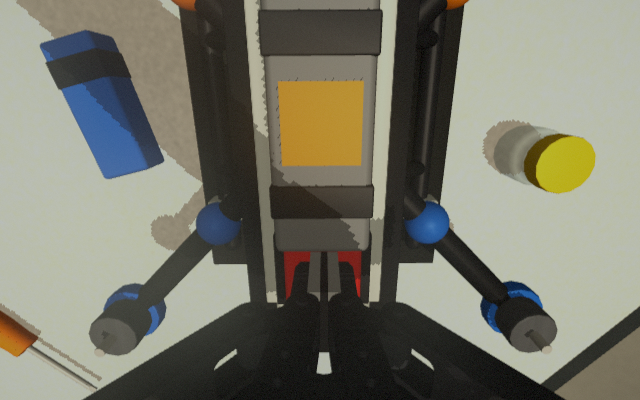

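The battery's rear edge at row 250 kept pace with the fingers, and the button is down at z 144. The sled is sliding, so I'll continue.

>>> arm_command --increments '[{"offset":[-0.12,0.16,0],"angular":[0,0,0],"gripper":0},{"offset":[-0.12,0.16,0],"angular":[0,0,0],"gripper":0},{"offset":[-0.12,0.16,0],"angular":[0,0,0],"gripper":0},{"offset":[-0.12,0.16,0],"angular":[0,0,0],"gripper":0},{"offset":[-0.12,0.16,0],"angular":[0,0,0],"gripper":0}]'

```text
time_s: 5.45
tcp_pos: [574.4, -53.2, 144.1]
ee_rot: [[-0.596, 0.803, 0.005], [0.803, 0.596, -0.002], [-0.005, 0.003, -1.0]]
ft_force: [-1.4, -3.7, 12.1]
finger_gap: -0.002
finger_force: 5.6
```

>>> arm_command --increments '[{"offset":[-0.12,0.16,0],"angular":[0,0,0],"gripper":0},{"offset":[-0.12,0.16,0],"angular":[0,0,0],"gripper":0},{"offset":[-0.12,0.16,0],"angular":[0,0,0],"gripper":0},{"offset":[-0.12,0.16,0],"angular":[0,0,0],"gripper":0},{"offset":[0,0,0],"angular":[0,0,0],"gripper":0}]'

```text
time_s: 5.95
tcp_pos: [559.3, -33.0, 144.0]
ee_rot: [[-0.597, 0.802, 0.004], [0.802, 0.597, -0.001], [-0.003, 0.002, -1.0]]
ft_force: [-3.2, -1.9, 13.9]
finger_gap: 0.005
finger_force: 6.7
```

```bash
python3 m.py 5 wrist scene side
```

```text
5.95 [559.3 -33.  144. ] [[-0.597, 0.802, 0.004], [0.802, 0.597, -0.001], [-0.003, 0.002, -1.0]] [-3.2 -1.9 13.9] [-0.5   0.21  0.57  1.81 -0.12  1.16  0.75]
wrist btn 1036 [551.4 -33.9 143.5] ((559.3872680664062, -33.8670539855957), (37.680206298828125, 26.639652252197266), 37.479957580566406) [319, 265]
wrist stop few 0
scene btn 45 [571.6 -32.1 142.6] ((570.0906982421875, -25.015926361083984), (27.616477966308594, 32.95851516723633), 36.30545425415039) [296, 183]
scene stop 98 [466.6  95.7 150.6] ((466.6773376464844, 95.15245819091797), (69.75164794921875, 15.807121276855469), 37.54043197631836) [349, 195]
side btn 49 [556.1 -45.  142. ] ((554.6826782226562, -50.06808090209961), (41.170570373535156, 31.481412887573242), 34.260189056396484) [334, 208]
side stop 51 [463.3  86.9 149.5] ((461.65985107421875, 85.27348327636719), (69.35237884521484, 14.575319290161133), 36.48038101196289) [289, 193]
```

View pics/wrist5.png

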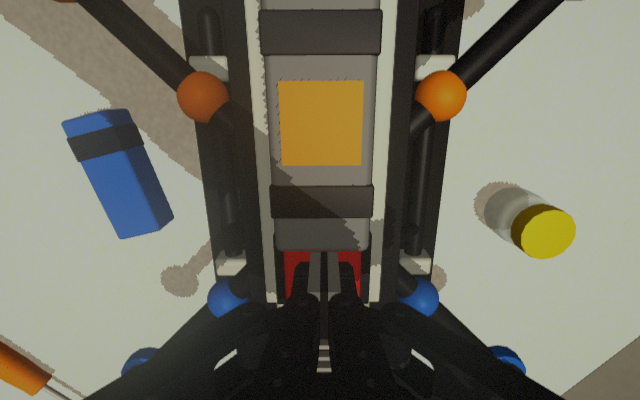

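The sled is still following, with the battery's rear edge at row 250 and about 74 mm travelled. I'll go slowly for the rest.

>>> arm_command --increments '[{"offset":[-0.12,0.16,0],"angular":[0,0,0],"gripper":0},{"offset":[-0.1,0.134,0],"angular":[0,0,0],"gripper":0},{"offset":[-0.06,0.08,0],"angular":[0,0,0],"gripper":0},{"offset":[-0.06,0.08,0],"angular":[0,0,0],"gripper":0},{"offset":[0,0,0],"angular":[0,0,0],"gripper":0}]'

```text
time_s: 6.6
tcp_pos: [549.6, -20.2, 144.0]
ee_rot: [[-0.596, 0.803, 0.005], [0.803, 0.596, -0.002], [-0.004, 0.003, -1.0]]
ft_force: [-2.7, -3.0, 12.2]
finger_gap: 0.003
finger_force: 6.3
```

>>> arm_command --increments '[{"offset":[-0.06,0.08,0],"angular":[0,0,0],"gripper":0},{"offset":[-0.06,0.08,0],"angular":[0,0,0],"gripper":0},{"offset":[0,0,0],"angular":[0,0,0],"gripper":0}]'

```text
time_s: 6.9
tcp_pos: [547.3, -15.9, 144.0]
ee_rot: [[-0.596, 0.803, 0.008], [0.803, 0.596, -0.002], [-0.007, 0.005, -1.0]]
ft_force: [2.3, -4.6, 9.6]
finger_gap: 0.0
finger_force: 4.6
```

>>> arm_command --increments '[{"offset":[-0.06,0.08,-0.04],"angular":[0,0,0],"gripper":0},{"offset":[-0.06,0.08,-0.02],"angular":[0,0,0],"gripper":0},{"offset":[0,0,0],"angular":[0,0,0],"gripper":0}]'

```text
time_s: 7.2
tcp_pos: [545.8, -12.8, 143.9]
ee_rot: [[-0.595, 0.804, 0.012], [0.804, 0.595, -0.004], [-0.011, 0.007, -1.0]]
ft_force: [4.0, -8.9, 14.5]
finger_gap: -0.001
finger_force: 7.1
```

```bash
python3 m.py 6 wrist
```

```text
7.2 [545.8 -12.8 143.9] [[-0.595, 0.804, 0.012], [0.804, 0.595, -0.004], [-0.011, 0.007, -1.0]] [ 4.  -8.9 14.5] [-0.54  0.16  0.56  1.85 -0.09  1.14  0.69]
wrist btn 351 [537.  -29.3 143.5] ((548.7570190429688, -19.675495147705078), (37.456687927246094, 19.887474060058594), 36.606021881103516) [299, 281]
wrist stop few 0
```

View pics/wrist6.png

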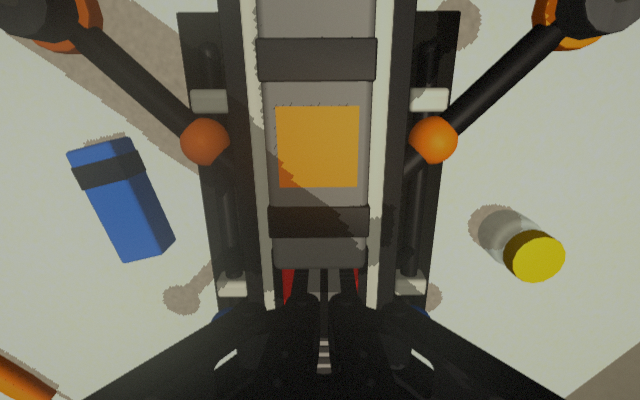

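The fingers have slid forward to the battery (rear edge at row 268), and the sled resists about 10 N along the rails. That is well above its drag and matches the 90 mm position. I'll give one more nudge and then lift straight up.

>>> arm_command --increments '[{"offset":[-0.06,0.08,0],"angular":[0,0,0],"gripper":0},{"offset":[0,0,0],"angular":[0,0,0],"gripper":0},{"offset":[0,0,0.15],"angular":[0,0,0],"gripper":0},{"offset":[0,0,0.2],"angular":[0,0,0],"gripper":0},{"offset":[0,0,0.4],"angular":[0,0,0],"gripper":0},{"offset":[0,0,0.8],"angular":[0,0,0],"gripper":0},{"offset":[0,0,1],"angular":[0,0,0],"gripper":0},{"offset":[0,0,1],"angular":[0,0,0],"gripper":0},{"offset":[0,0,0.5],"angular":[0,0,0],"gripper":0},{"offset":[0,0,0],"angular":[0,0,0],"gripper":0}]'

```text
time_s: 8.25
tcp_pos: [540.2, -6.2, 262.9]
ee_rot: [[-0.597, 0.802, 0.004], [0.802, 0.597, 0.001], [-0.002, 0.004, -1.0]]
ft_force: [-0.3, 0.2, -0.4]
finger_gap: 0.006
finger_force: 0.0
```

```bash
python3 m.py 7 wrist scene side
```

```text
8.25 [540.2  -6.2 262.9] [[-0.597, 0.802, 0.004], [0.802, 0.597, 0.001], [-0.002, 0.004, -1.0]] [-0.3  0.2 -0.4] [-0.57  0.07  0.56  1.7  -0.04  1.38  0.64]
wrist btn 1717 [551.1 -22.7 149.6] ((551.1876220703125, -22.908512115478516), (39.63822555541992, 34.619346618652344), 36.61153793334961) [321, 219]
wrist stop 2337 [464.9  91.  151.4] ((465.48944091796875, 90.93658447265625), (68.99136352539062, 15.36520767211914), 36.70966339111328) [319, 35]
scene btn 118 [553.4 -19.1 148.3] ((553.3262939453125, -18.019065856933594), (41.42377471923828, 37.18617248535156), 36.27559280395508) [304, 182]
scene stop 96 [467.9  95.  150.9] ((467.1431579589844, 95.47261810302734), (70.92474365234375, 15.820292472839355), 37.072044372558594) [349, 196]
side btn 103 [547.6 -28.5 147.6] ((546.7785034179688, -32.92905807495117), (45.90480041503906, 37.41350173950195), 35.775482177734375) [329, 205]
side stop 41 [455.6  85.4 149.5] ((460.3843994140625, 84.55723571777344), (66.44737243652344, 14.267194747924805), 36.54985809326172) [287, 193]
```

View pics/wrist7.png

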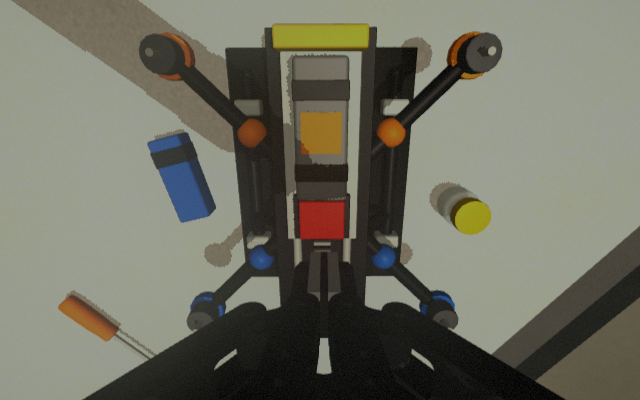

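The sled's front edge meets the yellow stop at (320,48). The button at (321,219) has moved 90.2 mm and is back up at z 149.6. The other items are unmoved.

```bash
python3 -c "
from station import manip
print(manip.sign_off())"
```

```text
the job is handed in; nothing more can be done
None
```

The sled was pushed about 90 mm up against the yellow end stop with the button held down all the way. The button was released only there and measured back up at full height, with the arm clear when I handed the job in after about 8 s of robot time.

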